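# Make up two weld-shop kits

### The job

Make up the kits for the two welding jobs from the stock standing on the bench: the railing-post kit, the tall square tube and the T-bracket, goes in the two-compartment tray; the pipe-support kit, the short square tube, the short pipe and the flange, goes in the three-compartment tray, with the flange in the middle. Set each part upright on the floor of a compartment of its own, without dropping it, and leave the tall pipe standing where it is.

Things in the scene. Friction and masses are not known exactly. Their poses are not given: they have to be found in the camera images.
- tray_two: Kit tray with two compartments, for the railing post. Pale painted steel, dark floor, fixed, 160 (along its x) x 82 mm, 14 mm high; floor 4 mm thick, walls and dividers 4 mm thick, rising 10 mm above the floor. Compartments 74 x 74 mm inside, in a row along x, centres at x = -39 and +39 mm, y = 0. Origin: centre of its underside, on the bench; z up. Left or right of the stock, lying roughly along world x.
- tray_three: Kit tray with three compartments, for the pipe support. Pale painted steel, dark floor, fixed, 238 (along its x) x 82 mm, 14 mm high; floor 4 mm thick, walls and dividers 4 mm thick, rising 10 mm above the floor. Compartments 74 x 74 mm inside, in a row along x, centres at x = -78, 0 and +78 mm, y = 0. Origin: centre of its underside, on the bench; z up. Left or right of the stock, lying roughly along world x.
- square_tall: Tall slim piece of steel square tube, 30 x 30 mm and 75 mm high, standing on end, open at the top; sides along its x and y axes, about 0.19 kg. Origin: centre of its underside, z up.
- square_short: Short stout piece of steel square tube, 45 x 45 mm and 45 mm high, standing on end, open at the top; sides along its x and y axes, about 0.23 kg. Origin: centre of its underside, z up.
- pipe_short: Short wide piece of round steel pipe, 48 mm outside diameter and 45 mm high, standing on end, open at the top, about 0.24 kg. Origin: centre of its underside, z up.
- pipe_tall: Tall thin piece of round steel pipe, 34 mm outside diameter and 75 mm high, standing on end among the stock. It belongs to neither kit and stays where it is. Origin: centre of its underside, z up.
- flange: Steel weld-neck flange: a disc 58 mm in diameter and 14 mm thick below, with a neck 36 mm in diameter rising from it (the corner between them tapers over 3 mm) to 50 mm above the underside, a dark bore on top; about 0.5 kg. Take it by the neck. Origin: centre of its underside, z up.
- t_bracket: Steel T-bracket standing on its base: base plate 50 x 50 mm and 10 mm thick, with an upright web across its middle, 10 mm thick (along its y axis), 50 mm long (along its x axis), top at 52 mm above the underside; about 0.36 kg. Take it by the web. Origin: centre of its underside, z up.
Not all that is in view belongs to the job. What is shaped like the flange but green is not meant.

How it is judged:
By the outcome, as a careful person would: the job done as asked, in the order asked, and still so for the second after the job is handed in, with the robot touching nothing.
It also fails if it takes over 102 s, if anything falls off the work surface, if the arm or the gripper's body presses on something with over 40 N, if the wrist force passes 120 N, or if a joint passes its speed limit or range.

### The arm

A 6-joint arm with a two-finger parallel gripper is mounted at the origin on the work surface. World frame = base frame: x ahead of the robot, y to its left, z up, the work surface at z = 0. Lengths are in m, angles in rad, forces in N, time in s.
With the tool pointing down it reaches from about 0.4 to 0.825 m from the base axis. Payload 7 kg.
Tool frame: the origin (TCP) lies at the centre of the arm's flange, where the gripper is bolted on; the fingertips stand 178 mm ahead of it and the grasp point (between the pads) lies 159 mm ahead of it; z points along the fingers, y is the direction in which the jaws open and shut (so a half turn about z gives the same grasp; the last joint's range is limited). The gripper opens to 88 mm and grips with 3 to 60 N. Pads are 19 mm wide; open, the fingers measure 130 mm over their backs; the gripper's body (78 mm by 193 mm) begins 47 mm behind the grasp point.
Start: joints at [-1.058, 0.359, 0.012, 0, -1.224, -0.288], TCP at [0.15, -0.658, 0.405] pointing down, gripper open.
Joint ranges: [-3.07, 3.07], [-1.43, 2.12], [-1.02, 1.25], [-3.03, 1.67], [-3.05, -0], [-3.03, 3.03]. Speed limits (rad/s): [2.39, 2.39, 3.01, 3.14, 3.14, 3.14].

### API

Orientations are given as [roll, pitch, yaw] about the fixed x, y, z axes, in that order (R = Rz(yaw) Ry(pitch) Rx(roll)).
In Python, from station import * gives the robot as it stands.
- The arm moves only by the tool send_rows, never from a script. Its argument "motion" is a list of rows, each an object with "offset": the shift along the tool's x, y, z in cm, a list of three; "turn": the turn about the tool's z in degrees. In form: [{"offset": [x, y, z], "turn": turn}, ...]. A call has 1 to 8 rows; each row is the pose to reach, as a shift and turn from the pose commanded when the call began, along the tool's axes at that moment; what a row does not reach only later rows make up. A row lasts 1/10 s, in which the tool goes at most 50 mm and 8.59 degrees, less where a joint would pass 70% of its speed; a pose out of reach is approached as far as the arm can. A call with a gripper value outside its range is refused whole. "hand" is the opening, from -1 (shut) to 1 (fully open), set as the call begins (left out, the last holds). The fingers move at their own pace and stop on an object; "squeeze" is the grip in N (left out, the last holds). Time passes only in rows, so rows that repeat a pose let the fingers close. It gives the time, the measured TCP pose, the force and the opening at its end, in the units of the state.
- get_state(): the state, without advancing time (a new reading comes with each control period).
- grab_frame(name): name is "scene" or "top" or "wrist"; returns a dict with "frame" (384x512x3 uint8, blue, green, red), "range_z" (384x512 float32, m along the optical axis (not along the pixel's ray), 0 where there is no reading), "vertical_fov" (degrees; the focal length in pixels is half the picture's height over the tangent of half this angle, whatever the lens; pixels are square), "cx", "cy" (the principal point, pixels), "cam_to_world" (4x4, takes a point from camera to world coordinates). Camera axes: x right, y up, looking along -z (the intrinsics and any distortion apply to the point x, -y, -z); pixel columns grow to the right and rows downward; lengths in m; the calibration is good to about 2 mm. The wrist camera is an equidistant fisheye: a pixel r from the principal point sees the ray r / f radians off the axis. A picture is of the moment at which its call begins.
- job_done(): hands the job in, once; it reports no verdict.
The state is a dict: "t": time; "q": joint angles; "qd": joint speeds; "joint_efforts": joint torques, N m; "eef_pos": TCP position; "ee_rot": TCP orientation; "force": force on the tool from outside, world axes, zero at the start; "moment": the same for the moment, N m; "width": finger opening in m.
Only numpy, scipy, OpenCV 4.12 (cv2) and the standard library are available. Lean on these libraries where they do the work, as an engineer would, in place of code of your own. Each camera call takes 0.05 s, during which the arm holds its last target. There are 200 camera calls.

## Working session

There is one attempt and no reset: what is moved stays moved. The work goes in short steps, Python scripts to look and compute and a tool call to move; the robot and the scene stay as the last step left them, time stands still between calls to the robot, and variables do not carry over. Pictures are saved under pics/ and viewed, about 12 in all and at most 16, crops included, and the job is handed in when it is done.

Besides the shell and the picture viewer there is one more tool, called after "Call:" by a JSON object that holds its "op" and its "data", one argument or row to a line. send_rows: Moves the arm, as the interface text tells. Its arguments: {"type":"object","properties":{"motion":{"type":"array"},"hand":{"type":"number"},"squeeze":{"type":"number"}},"required":["motion"]}

```bash
ls; mkdir -p pics
python3 - <<'E'
from station import *
import cv2,numpy as np
s=get_state();print(s)
for n in("scene","top"):
    f=grab_frame(n);cv2.imwrite(f"pics/{n}0.png",f["frame"]);np.savez(f"pics/{n}0.npz",**f)
    print(n,f["vertical_fov"],f["cx"],f["cy"],np.round(f["cam_to_world"],3))
E
```

```text
pics
{'t': 0.0, 'q': array([-1.05789184e+00,  3.59400816e-01,  1.10684416e-02, -3.65098692e-04,
       -1.22410423e+00, -2.88077994e-01]), 'qd': array([ 5.72373905e-04,  8.13734879e-04, -7.64391789e-04, -9.16818443e-04,
        4.60277198e-04, -9.88074362e-05]), 'joint_efforts': array([-3.05928961e-05, -5.82722640e+01,  2.93055940e+01,  6.99694321e+00,
        6.80347293e-03, -1.70673679e-04]), 'eef_pos': array([ 0.15042784, -0.65782747,  0.40371491]), 'ee_rot': array([ 3.13992245e+00, -1.36995165e-04, -2.91689038e+00]), 'force': array([-0.22900204, -0.05741047,  0.03402398]), 'moment': array([ 0.01510659, -0.01059228,  0.0392526 ]), 'width': 0.08790755092447441}
scene 44.520385613980835 249.7764266647285 193.37104567544503 [[ 0.223 -0.789  0.573  1.113]
 [ 0.975  0.175 -0.139 -0.112]
 [ 0.009  0.589  0.808  0.795]
 [ 0.     0.     0.     1.   ]]
top 50.51387082124066 258.7238935661253 192.752865601157 [[-0.025  0.987 -0.158  0.43 ]
 [-0.999 -0.029 -0.024 -0.001]
 [-0.028  0.158  0.987  0.918]
 [ 0.     0.     0.     1.   ]]
```

View pics/top0.png

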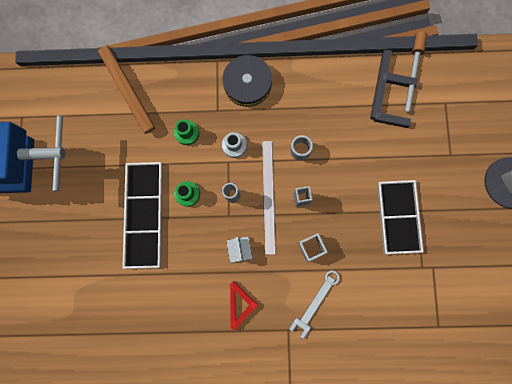

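View pics/scene0.png

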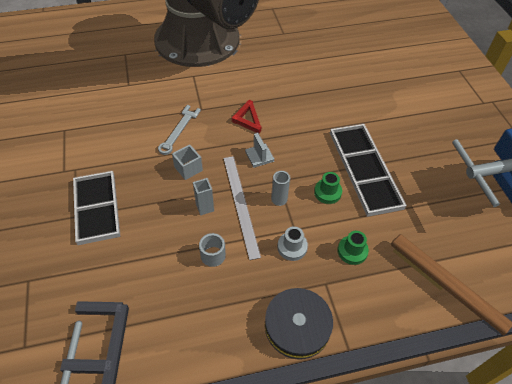

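Top view: three-tray at (142,215), two-tray at (401,217), flange (234,144), short pipe (301,147), tall pipe (230,191), square_tall (303,195), bracket (239,249), square_short (313,247); green decoys at (186,131) and (186,193). The scene view agrees.

```bash
cat > h.py <<'E'
import numpy as np,cv2
def cloud(f):
    z=f["range_z"];H=z.shape[0];fl=H/2/np.tan(np.radians(float(f["vertical_fov"]))/2)
    v,u=np.mgrid[:z.shape[0],:z.shape[1]]
    p=np.stack([(u-f["cx"])/fl*z,-(v-f["cy"])/fl*z,-z],-1)
    M=f["cam_to_world"];w=p@M[:3,:3].T+M[:3,3];w[z==0]=np.nan
    return w
E
python3 - <<'E'
from h import *
obj=dict(flange=(.0,0),)
px=dict(flange=(234,144),pipe_short=(301,147),pipe_tall=(230,191),sq_tall=(303,195),tbr=(239,249),sq_short=(313,247),green1=(186,131),green2=(186,193),bar=(268,200))
T=cloud(np.load("pics/top0.npz"));S=cloud(np.load("pics/scene0.npz"))
print("bench z", np.nanmedian(T[280:300,180:220,2]),np.nanmedian(S[90:110,70:130,2]))
R=[(.13),]
for n,(u,v) in px.items():
    c=np.nanmean(T[v-12:v+12,u-12:u+12][T[v-12:v+12,u-12:u+12,2]>.012],0) if n!='bar' else T[v,u]
    print(n,np.round(c,3))
    if n=='bar':continue
    for nm,W in(("T",T),("S",S)):
        P=W.reshape(-1,3);P=P[np.isfinite(P[:,0])]
        P=P[(np.hypot(P[:,0]-c[0],P[:,1]-c[1])<.042)&(P[:,2]>.006)]
        zt=np.percentile(P[:,2],97);Q=P[P[:,2]>zt-.006]
        r=cv2.minAreaRect((Q[:,:2]*1000).astype(np.float32))
        print("  ",nm,"top",round(zt,4),"n",len(Q),"rect c",np.round(r[0],1),"size",np.round(r[1],1),"ang",round(r[2],1))
for n,(u0,u1,v0,v1) in dict(three=(115,170,155,275),two=(372,428,173,260)).items():
    W=T[v0:v1,u0:u1];P=W.reshape(-1,3);P=P[P[:,2]>.010]
    r=cv2.minAreaRect((P[:,:2]*1000).astype(np.float32));print(n,len(P),"z",np.percentile(P[:,2],[50,95]),r)
    P=S.reshape(-1,3);c=np.array(r[0])/1000
    d=np.abs(P[:,:2]-c);P=P[(d[:,0]<.06)&(d[:,1]<(.14 if n=='three' else .1))&(P[:,2]>.010)&(P[:,2]<.02)]
    print("  S",len(P),cv2.minAreaRect((P[:,:2]*1000).astype(np.float32)))
E
```

```text
bench z 2.1225392487611572e-05 -0.0032902675055052066
flange [0.685 0.075 0.032]
   T top 0.0525 n 202 rect c [690.6  75.5] size [35.3 33.5] ang 0.3
   S top 0.0494 n 264 rect c [692.7  75.1] size [34.7 36.4] ang 38.1
pipe_short [ 0.673 -0.076  0.036]
   T top 0.0472 n 136 rect c [673.8 -76.3] size [46.4 45.7] ang 30.3
   S top 0.0442 n 206 rect c [676.  -77.7] size [46.3 47.7] ang 63.2
pipe_tall [0.572 0.081 0.054]
   T top 0.0767 n 78 rect c [572.9  81.2] size [32.  30.2] ang 88.4
   S top 0.0734 n 104 rect c [575.8  80.5] size [31.5 33.2] ang 75.2
sq_tall [ 0.56  -0.073  0.055]
   T top 0.0768 n 81 rect c [560.6 -72.9] size [30.3 30.2] ang 9.5
   S top 0.0735 n 120 rect c [562.4 -74.1] size [32.6 31. ] ang 7.0
tbr [0.452 0.069 0.04 ]
   T top 0.0536 n 115 rect c [451.2  68.6] size [49.8 10. ] ang 8.9
   S top 0.0498 n 98 rect c [452.4  67.6] size [51.4 11.1] ang 8.8
sq_short [ 0.451 -0.093  0.04 ]
   T top 0.0481 n 154 rect c [451.1 -90.9] size [45.  44.9] ang 23.8
   S top 0.0434 n 181 rect c [453.3 -92.5] size [49.3 45.8] ang 23.1
green1 [0.719 0.184 0.032]
   T top 0.0525 n 196 rect c [724.1 186.7] size [35.1 34.2] ang 3.6
   S top 0.0498 n 269 rect c [726.7 185.9] size [35.5 34.8] ang 27.5
green2 [0.577 0.182 0.033]
   T top 0.0527 n 209 rect c [579.1 185.3] size [35.2 33.2] ang 87.8
   S top 0.0492 n 210 rect c [582.1 184.1] size [35.3 35.6] ang 26.6
bar [0.56  0.001 0.003]
three 716 z [0.01337144 0.01608403] ((535.41064453125, 286.0625305175781), (83.53899383544922, 238.18902587890625), 89.8036880493164)
  S 340 ((535.554443359375, 240.9429931640625), (170.5957794189453, 119.98383331298828), 89.83103942871094)
two 539 z [0.01368694 0.01669666] ((514.01953125, -289.4918518066406), (159.9973907470703, 83.63839721679688), 1.1247344017028809)
  S 203 ((514.0958251953125, -290.7903747558594), (119.53022766113281, 82.6624755859375), 0.9870731234550476)
```

```bash
cat > p.py <<'E'
# usage: p.py "x y z yaw" ... (mm, grasp point, deg) -> offsets (cm) and turn from the present pose
import sys,numpy as np
from station import *
s=get_state();y=s["ee_rot"][2];p=s["eef_pos"]*1000-[0,0,159]
print("t",round(s["t"],2),"grasp pt",p.round(1),"rpy",np.degrees(s["ee_rot"]).round(1),"w",round(s["width"]*1000,1),"F",s["force"].round(1))
A=np.array([[np.cos(y),np.sin(y),0],[np.sin(y),-np.cos(y),0],[0,0,-1]])
for a in sys.argv[1:]:
    g=np.array(a.split(),float);d=A@(g[:3]-p)/10
    print(a,"->",d.round(2),"turn",round(-((g[3]-np.degrees(y)+180)%360-180),1))
E
python3 p.py "561.5 -73.5 150 -172" "561.5 -73.5 56 -172"
```

```text
t 0.1 grasp pt [ 150.4 -657.8  244.8] rpy [ 179.9   -0.  -167.1] w 87.5 F [-0.1 -1.1 -1.3]
561.5 -73.5 150 -172 -> [-53.09  47.81   9.48] turn 4.9
561.5 -73.5 56 -172 -> [-53.09  47.81  18.88] turn 4.9
```

Call:
{"op": "send_rows", "data": {
  "motion": [
    {"offset": [-1.5,1.4,0],"turn": 0},
    {"offset": [-4.5,4,0],"turn": 0},
    {"offset": [-8,7.2,0.5],"turn": 1},
    {"offset": [-11.6,10.4,1],"turn": 2},
    {"offset": [-15.2,13.6,2],"turn": 3},
    {"offset": [-18.8,16.9,3],"turn": 4},
    {"offset": [-22.4,20.1,4],"turn": 4.9},
    {"offset": [-26,23.4,5],"turn": 4.9}
  ],
  "hand": 0.3
}}

```text
t: 0.9
eef_pos: [0.3523, -0.3702, 0.3543]
ee_rot: [3.142, 0.0, -3.003]
force: [1.3, 0.7, 0.3]
width: 0.0569
```

```bash
python3 p.py "561.5 -73.5 150 -172"
```

```text
t 0.9 grasp pt [ 352.3 -370.2  195.3] rpy [ 180.     0.  -172.1] w 56.9 F [1.3 0.7 0.3]
561.5 -73.5 150 -172 -> [-24.81  26.5    4.53] turn -0.1
```

Call:
{"op": "send_rows", "data": {
  "motion": [
    {"offset": [-3.3,3.5,0.5],"turn": 0},
    {"offset": [-6.8,7.2,1],"turn": 0},
    {"offset": [-10.3,11,2],"turn": 0},
    {"offset": [-13.8,14.8,3],"turn": 0},
    {"offset": [-17.3,18.5,4],"turn": 0},
    {"offset": [-20.8,22.2,4.5],"turn": 0},
    {"offset": [-23.5,25,4.5],"turn": 0},
    {"offset": [-24.8,26.5,4.5],"turn": 0}
  ]
}}

```text
t: 1.7
eef_pos: [0.5625, -0.072, 0.309]
ee_rot: [-3.141, -0.0, -3.0]
force: [-0.9, -0.3, -0.2]
width: 0.057
```

```bash
python3 - <<'E'
from station import *
import cv2
f=grab_frame("wrist");cv2.imwrite("pics/w1.png",f["frame"])
E
python3 p.py "561.5 -73.5 56 -172"
```

```text
t 1.75 grasp pt [563.2 -71.2 150.1] rpy [-180.     0.  -171.8] w 57.1 F [2.7 1.4 0.2]
561.5 -73.5 56 -172 -> [ 0.2  -0.2   9.41] turn 0.2
```

View pics/w1.png

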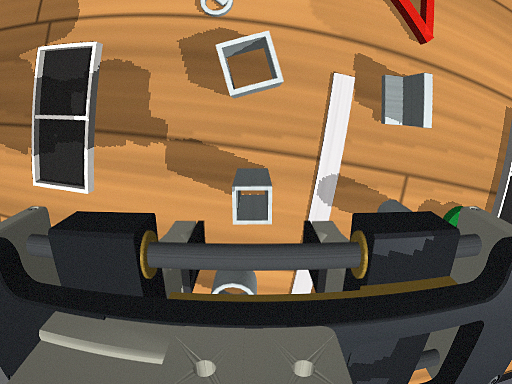

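The wrist view shows the tall square (252,205) centred between the fingers (about 185 and 322). I'll go down.

Call:
{"op": "send_rows", "data": {
  "motion": [
    {"offset": [0.2,-0.2,1.5],"turn": 0},
    {"offset": [0.2,-0.2,4],"turn": 0},
    {"offset": [0.2,-0.2,6.5],"turn": 0},
    {"offset": [0.2,-0.2,8.3],"turn": 0},
    {"offset": [0.2,-0.2,9.3],"turn": 0},
    {"offset": [0.2,-0.2,9.4],"turn": 0},
    {"offset": [0.2,-0.2,9.4],"turn": 0}
  ]
}}

```text
t: 2.45
eef_pos: [0.559, -0.0775, 0.216]
ee_rot: [-3.141, 0.0, -3.002]
force: [-0.1, 0.7, -0.6]
width: 0.057
```

Call:
{"op": "send_rows", "data": {
  "motion": [
    {"offset": [0,0,0],"turn": 0},
    {"offset": [0,0,0],"turn": 0},
    {"offset": [0,0,0],"turn": 0},
    {"offset": [0,0,0],"turn": 0},
    {"offset": [0,0,0],"turn": 0},
    {"offset": [0,0,0],"turn": 0}
  ],
  "hand": -1,
  "squeeze": 30
}}

```text
t: 3.05
eef_pos: [0.559, -0.0772, 0.2161]
ee_rot: [-3.142, 0.001, -3.002]
force: [-2.4, 1.1, 4.4]
width: 0.03
```

```bash
python3 p.py "561.5 -73.5 126 -172" "553 -289 126 -179"  "553 -289 60 -179"
```

```text
t 3.05 grasp pt [559.  -77.2  57.1] rpy [-180.    0. -172.] w 30.0 F [-2.4  1.1  4.4]
561.5 -73.5 126 -172 -> [-0.3   0.33 -6.89] turn -0.0
553 -289 126 -179 -> [  3.54 -20.89  -6.89] turn 7.0
553 -289 60 -179 -> [  3.54 -20.89  -0.29] turn 7.0
```

Call:
{"op": "send_rows", "data": {
  "motion": [
    {"offset": [0,0,-1],"turn": 0},
    {"offset": [0,0,-3.5],"turn": 0},
    {"offset": [0.2,-1.2,-5.5],"turn": 0},
    {"offset": [0.6,-3.5,-6.5],"turn": 2},
    {"offset": [1.1,-6.5,-6.9],"turn": 4},
    {"offset": [1.6,-9.7,-6.9],"turn": 6},
    {"offset": [2.2,-12.9,-6.9],"turn": 7},
    {"offset": [2.7,-16,-6.9],"turn": 7}
  ]
}}

```text
t: 3.85
eef_pos: [0.5538, -0.2408, 0.285]
ee_rot: [3.141, -0.0, -3.125]
force: [0.9, -0.9, -1.8]
width: 0.03
```

Call:
{"op": "send_rows", "data": {
  "motion": [
    {"offset": [0.1,-2.5,0],"turn": 0},
    {"offset": [0.2,-4.2,0],"turn": 0},
    {"offset": [0.3,-4.8,0],"turn": 0},
    {"offset": [0.3,-4.9,0],"turn": 0},
    {"offset": [0.3,-4.9,0],"turn": 0}
  ]
}}

```text
t: 4.35
eef_pos: [0.5521, -0.288, 0.2846]
ee_rot: [3.141, -0.0, -3.124]
force: [-0.2, 0.5, -2.0]
width: 0.0301
```

```bash
python3 - <<'E'
from station import *
import cv2
f=grab_frame("scene");cv2.imwrite("pics/s1.png",f["frame"])
E
python3 p.py "553 -290 63 -179"  "553 -290 61 -179"
```

```text
t 4.4 grasp pt [ 552.2 -287.8  125.7] rpy [ 180.   -0. -179.] w 29.9 F [-0.2  0.2 -1.8]
553 -290 63 -179 -> [-0.07 -0.22  6.27] turn 0.0
553 -290 61 -179 -> [-0.07 -0.22  6.47] turn 0.0
```

View pics/s1.png

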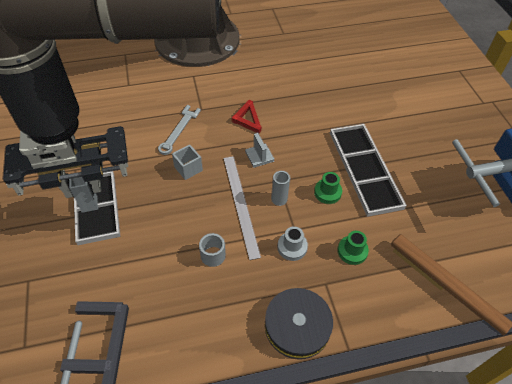

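The tall tube is held upright over the far half of the two-tray (around 85,200), and the rest of the stock is undisturbed.

Call:
{"op": "send_rows", "data": {
  "motion": [
    {"offset": [-0.1,-0.2,1.5],"turn": 0},
    {"offset": [-0.1,-0.2,3.5],"turn": 0},
    {"offset": [-0.1,-0.2,5],"turn": 0},
    {"offset": [-0.1,-0.2,5.9],"turn": 0},
    {"offset": [-0.1,-0.2,6.2],"turn": 0},
    {"offset": [-0.1,-0.2,6.3],"turn": 0},
    {"offset": [-0.1,-0.2,6.4],"turn": 0},
    {"offset": [-0.1,-0.2,6.4],"turn": 0}
  ]
}}

```text
t: 5.2
eef_pos: [0.5534, -0.2906, 0.2212]
ee_rot: [-3.141, 0.001, -3.124]
force: [0.3, 0.2, -0.4]
width: 0.0296
```

```bash
python3 p.py
```

```text
t 5.2 grasp pt [ 553.4 -290.6   62.2] rpy [-1.80e+02  1.00e-01 -1.79e+02] w 29.6 F [ 0.3  0.2 -0.4]
```

Call:
{"op": "send_rows", "data": {
  "motion": [
    {"offset": [0,0,0.05],"turn": 0},
    {"offset": [0,0,0.1],"turn": 0},
    {"offset": [0,0,0.1],"turn": 0}
  ]
}}

```text
t: 5.5
eef_pos: [0.5533, -0.2906, 0.2202]
ee_rot: [-3.141, 0.001, -3.124]
force: [-0.4, -0.3, 1.0]
width: 0.0295
```

```bash
python3 p.py
```

```text
t 5.5 grasp pt [ 553.3 -290.6   61.2] rpy [-180.    0. -179.] w 29.5 F [-0.4 -0.3  1. ]
```

Call:
{"op": "send_rows", "data": {
  "motion": [
    {"offset": [0,0,0],"turn": 0},
    {"offset": [0,0,0],"turn": 0},
    {"offset": [0,0,0],"turn": 0},
    {"offset": [0,0,-0.8],"turn": 0},
    {"offset": [0,0,-3],"turn": 0},
    {"offset": [0,0,-6],"turn": 0},
    {"offset": [0,0,-8.8],"turn": 0},
    {"offset": [0,0,-9],"turn": 0}
  ],
  "hand": 0.1
}}

```text
t: 6.3
eef_pos: [0.5544, -0.291, 0.3147]
ee_rot: [-3.139, 0.007, -3.124]
force: [-0.0, -0.6, -0.6]
width: 0.0479
```

```bash
python3 p.py "452 68 150 -171.1"
```

```text
t 6.3 grasp pt [ 554.4 -291.   155.7] rpy [-179.9    0.4 -179. ] w 47.9 F [-0.  -0.6 -0.6]
452 68 150 -171.1 -> [ 9.59 36.08  0.57] turn -7.9
```

Call:
{"op": "send_rows", "data": {
  "motion": [
    {"offset": [0.4,1.5,0.5],"turn": 0},
    {"offset": [1.5,5,0.5],"turn": -2},
    {"offset": [2.6,9.3,0.5],"turn": -4},
    {"offset": [3.7,13.8,0.5],"turn": -6},
    {"offset": [4.9,18.3,0.5],"turn": -8},
    {"offset": [6.1,22.8,0.5],"turn": -8},
    {"offset": [7.3,27.3,0.5],"turn": -8},
    {"offset": [8.5,31.8,0.5],"turn": -8}
  ]
}}

```text
t: 7.1
eef_pos: [0.4611, 0.0276, 0.304]
ee_rot: [-3.142, -0.001, -2.985]
force: [0.5, 0.1, -0.6]
width: 0.0483
```

Call:
{"op": "send_rows", "data": {
  "motion": [
    {"offset": [0.3,3,0],"turn": 0},
    {"offset": [0.4,4.2,0],"turn": 0},
    {"offset": [0.5,4.4,0],"turn": 0},
    {"offset": [0.5,4.4,0],"turn": 0},
    {"offset": [0.5,4.4,0],"turn": 0}
  ]
}}

```text
t: 7.6
eef_pos: [0.4509, 0.0678, 0.3044]
ee_rot: [-3.141, -0.001, -2.986]
force: [-0.6, -0.2, 0.3]
width: 0.0482
```

```bash
python3 p.py "452 68 37 -171.1"
```

```text
t 7.6 grasp pt [450.9  67.8 145.4] rpy [-180.    -0.  -171.1] w 48.2 F [-0.6 -0.2  0.3]
452 68 37 -171.1 -> [-0.11 -0.   10.84] turn 0.0
```

Call:
{"op": "send_rows", "data": {
  "motion": [
    {"offset": [-0.1,0,2],"turn": 0},
    {"offset": [-0.1,0,4.8],"turn": 0},
    {"offset": [-0.1,0,7.5],"turn": 0},
    {"offset": [-0.1,0,9.5],"turn": 0},
    {"offset": [-0.1,0,10.5],"turn": 0},
    {"offset": [-0.1,0,10.8],"turn": 0},
    {"offset": [-0.1,0,10.8],"turn": 0}
  ]
}}

```text
t: 8.3
eef_pos: [0.4522, 0.0684, 0.1967]
ee_rot: [-3.141, -0.0, -2.986]
force: [0.1, -0.5, -0.3]
width: 0.0482
```

Call:
{"op": "send_rows", "data": {
  "motion": [
    {"offset": [0,0,0],"turn": 0},
    {"offset": [0,0,0],"turn": 0},
    {"offset": [0,0,0],"turn": 0},
    {"offset": [0,0,0],"turn": 0},
    {"offset": [0,0,0],"turn": 0},
    {"offset": [0,0,0],"turn": 0},
    {"offset": [0,0,0],"turn": 0},
    {"offset": [0,0,0],"turn": 0}
  ],
  "hand": -1,
  "squeeze": 40
}}

```text
t: 9.1
eef_pos: [0.452, 0.0688, 0.1968]
ee_rot: [3.142, 0.0, -2.985]
force: [-1.4, 0.8, 5.4]
width: 0.01
```

```bash
python3 p.py "475 -290 137 -179"
```

```text
t 9.1 grasp pt [452.   68.8  37.8] rpy [ 180.    0. -171.] w 10.0 F [-1.4  0.8  5.4]
475 -290 137 -179 -> [  3.33 -35.8   -9.92] turn 8.0
```

Call:
{"op": "send_rows", "data": {
  "motion": [
    {"offset": [0,0,-1],"turn": 0},
    {"offset": [0,0,-3.5],"turn": 0},
    {"offset": [0,0,-6.5],"turn": 0},
    {"offset": [0.2,-2,-9],"turn": 0},
    {"offset": [0.5,-5,-9.9],"turn": 2},
    {"offset": [0.9,-9,-9.9],"turn": 4},
    {"offset": [1.3,-13,-9.9],"turn": 6},
    {"offset": [1.7,-17,-9.9],"turn": 8}
  ]
}}

```text
t: 9.9
eef_pos: [0.4611, -0.1032, 0.2962]
ee_rot: [3.141, 0.0, -3.125]
force: [1.3, 0.6, -2.4]
width: 0.0095
```

Call:
{"op": "send_rows", "data": {
  "motion": [
    {"offset": [-0.8,-4,0],"turn": 0},
    {"offset": [-0.8,-8,0],"turn": 0},
    {"offset": [-0.9,-12,0],"turn": 0},
    {"offset": [-0.9,-15.5,0],"turn": 0},
    {"offset": [-0.9,-17.5,0],"turn": 0},
    {"offset": [-0.9,-18.5,0],"turn": 0},
    {"offset": [-0.9,-18.8,0],"turn": 0},
    {"offset": [-0.9,-18.8,0],"turn": 0}
  ]
}}

```text
t: 10.7
eef_pos: [0.4737, -0.2894, 0.2956]
ee_rot: [3.141, -0.0, -3.125]
force: [-0.3, 0.2, -3.2]
width: 0.0097
```

```bash
python3 p.py "475 -290 42 -179"
```

```text
t 10.7 grasp pt [ 473.7 -289.4  136.6] rpy [ 180.   -0. -179.] w 9.7 F [-0.3  0.2 -3.2]
475 -290 42 -179 -> [-0.13 -0.07  9.46] turn -0.0
```

Call:
{"op": "send_rows", "data": {
  "motion": [
    {"offset": [-0.1,-0.1,2],"turn": 0},
    {"offset": [-0.1,-0.1,4.5],"turn": 0},
    {"offset": [-0.1,-0.1,7],"turn": 0},
    {"offset": [-0.1,-0.1,8.5],"turn": 0},
    {"offset": [-0.1,-0.1,9],"turn": 0},
    {"offset": [-0.1,-0.1,9.3],"turn": 0},
    {"offset": [-0.1,-0.1,9.4],"turn": 0},
    {"offset": [-0.1,-0.1,9.4],"turn": 0}
  ]
}}

```text
t: 11.5
eef_pos: [0.4753, -0.2904, 0.2025]
ee_rot: [-3.141, 0.001, -3.124]
force: [-0.4, -1.0, -2.8]
width: 0.0099
```

```bash
python3 p.py
```

```text
t 11.5 grasp pt [ 475.3 -290.4   43.5] rpy [-1.80e+02  1.00e-01 -1.79e+02] w 9.9 F [-0.4 -1.  -2.8]
```

Call:
{"op": "send_rows", "data": {
  "motion": [
    {"offset": [0,0,0.05],"turn": 0},
    {"offset": [0,0,0.1],"turn": 0},
    {"offset": [0,0,0.15],"turn": 0},
    {"offset": [0,0,0.2],"turn": 0},
    {"offset": [0,0,0.2],"turn": 0}
  ]
}}

```text
t: 12.0
eef_pos: [0.4751, -0.2906, 0.2009]
ee_rot: [-3.141, 0.001, -3.124]
force: [-2.5, 3.3, 7.7]
width: 0.0097
```

```bash
python3 p.py
```

```text
t 12.0 grasp pt [ 475.1 -290.6   41.9] rpy [-180.    0. -179.] w 9.7 F [-2.5  3.3  7.7]
```

Call:
{"op": "send_rows", "data": {
  "motion": [
    {"offset": [0,0,0],"turn": 0},
    {"offset": [0,0,0],"turn": 0},
    {"offset": [0,0,0],"turn": 0},
    {"offset": [0,0,-1],"turn": 0},
    {"offset": [0,0,-4],"turn": 0},
    {"offset": [0,0,-8],"turn": 0},
    {"offset": [0,0,-9.5],"turn": 0},
    {"offset": [0,0,-9.5],"turn": 0}
  ],
  "hand": -0.2
}}

```text
t: 12.8
eef_pos: [0.4758, -0.2909, 0.2983]
ee_rot: [-3.14, 0.006, -3.124]
force: [-0.3, -0.9, -0.5]
width: 0.0349
```

```bash
python3 p.py "452 -91.7 120 -156.5"
```

```text
t 12.8 grasp pt [ 475.8 -290.9  139.3] rpy [-179.9    0.3 -179. ] w 34.9 F [-0.3 -0.9 -0.5]
452 -91.7 120 -156.5 -> [ 2.03 19.96  1.93] turn -22.5
```

Call:
{"op": "send_rows", "data": {
  "motion": [
    {"offset": [0.2,2,0],"turn": -2},
    {"offset": [0.6,6,0],"turn": -7},
    {"offset": [1,10,0.5],"turn": -13},
    {"offset": [1.5,14,1],"turn": -18},
    {"offset": [1.8,17.5,1.5],"turn": -22.5},
    {"offset": [2,19.5,1.5],"turn": -22.5},
    {"offset": [2,20,1.5],"turn": -22.5},
    {"offset": [2,20,1.5],"turn": -22.5}
  ],
  "hand": 0.6
}}

```text
t: 13.6
eef_pos: [0.4515, -0.0905, 0.2796]
ee_rot: [3.142, -0.0, -2.73]
force: [0.2, -0.0, 0.4]
width: 0.0703
```

```bash
python3 - <<'E'
from station import *
import cv2
f=grab_frame("wrist");cv2.imwrite("pics/w2.png",f["frame"])
E
python3 p.py "452 -91.7 32 -156.5"
```

```text
t 13.65 grasp pt [451.6 -91.1 120.6] rpy [-180.    -0.  -156.5] w 70.1 F [ 0.4 -0.3  0.1]
452 -91.7 32 -156.5 -> [-0.01 -0.08  8.86] turn 0.0
```

View pics/w2.png

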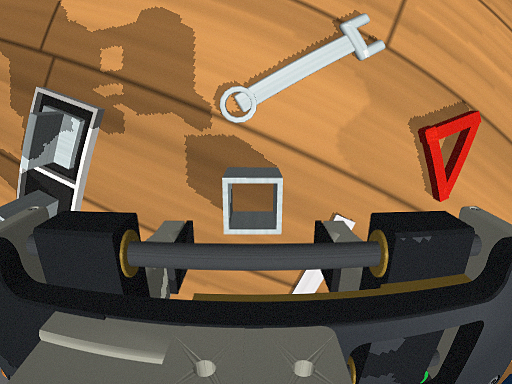

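The short square (252,205) is aligned and centred between the fingers, and the bracket stands in the tray at (60,140).

Call:
{"op": "send_rows", "data": {
  "motion": [
    {"offset": [0,-0.1,1.5],"turn": 0},
    {"offset": [0,-0.1,4],"turn": 0},
    {"offset": [0,-0.1,6.5],"turn": 0},
    {"offset": [0,-0.1,8.2],"turn": 0},
    {"offset": [0,-0.1,8.8],"turn": 0},
    {"offset": [0,-0.1,8.9],"turn": 0},
    {"offset": [0,-0.1,8.9],"turn": 0}
  ]
}}

```text
t: 14.35
eef_pos: [0.4523, -0.0923, 0.1911]
ee_rot: [-3.141, 0.0, -2.732]
force: [-0.4, -0.7, 0.9]
width: 0.0701
```

Call:
{"op": "send_rows", "data": {
  "motion": [
    {"offset": [0,0,0],"turn": 0},
    {"offset": [0,0,0],"turn": 0},
    {"offset": [0,0,0],"turn": 0},
    {"offset": [0,0,0],"turn": 0},
    {"offset": [0,0,0],"turn": 0},
    {"offset": [0,0,0],"turn": 0}
  ],
  "hand": -1,
  "squeeze": 35
}}

```text
t: 14.95
eef_pos: [0.452, -0.0918, 0.1911]
ee_rot: [-3.141, 0.0, -2.731]
force: [-1.4, 1.8, 6.0]
width: 0.0449
```

```bash
python3 p.py "457 286 140 -180"
```

```text
t 14.95 grasp pt [452.  -91.8  32.1] rpy [-180.     0.  -156.5] w 44.9 F [-1.4  1.8  6. ]
457 286 140 -180 -> [-15.52  34.45 -10.79] turn 23.5
```

Call:
{"op": "send_rows", "data": {
  "motion": [
    {"offset": [0,0,-1],"turn": 0},
    {"offset": [0,0,-3.5],"turn": 0},
    {"offset": [0,0,-7],"turn": 0},
    {"offset": [-0.8,1.7,-10],"turn": 1},
    {"offset": [-2.3,5,-10.8],"turn": 5},
    {"offset": [-4,9,-10.8],"turn": 10},
    {"offset": [-6,13.2,-10.8],"turn": 15},
    {"offset": [-7.9,17.5,-10.8],"turn": 20}
  ]
}}

```text
t: 15.75
eef_pos: [0.454, 0.1015, 0.2993]
ee_rot: [3.141, 0.0, -3.085]
force: [1.5, -0.0, -3.3]
width: 0.0447
```

```bash
python3 p.py "457 286 140 -180"
```

```text
t 15.75 grasp pt [454.  101.5 140.3] rpy [ 180.     0.  -176.8] w 44.7 F [ 1.5 -0.  -3.3]
457 286 140 -180 -> [-1.34 18.41  0.03] turn 3.2
```

Call:
{"op": "send_rows", "data": {
  "motion": [
    {"offset": [-0.3,4.3,0],"turn": 1},
    {"offset": [-0.6,8.6,0],"turn": 2},
    {"offset": [-0.9,12.6,0],"turn": 3.2},
    {"offset": [-1.2,15.8,0],"turn": 3.2},
    {"offset": [-1.3,17.6,0],"turn": 3.2},
    {"offset": [-1.3,18.3,0],"turn": 3.2},
    {"offset": [-1.3,18.3,0],"turn": 3.2},
    {"offset": [-1.3,18.3,0],"turn": 3.2}
  ]
}}

```text
t: 16.55
eef_pos: [0.4563, 0.2825, 0.2985]
ee_rot: [-3.141, -0.001, -3.137]
force: [-0.3, -0.1, -2.5]
width: 0.0447
```

```bash
python3 p.py "457 286 36 -180"
```

```text
t 16.55 grasp pt [456.3 282.5 139.5] rpy [-180.    -0.  -179.8] w 44.7 F [-0.3 -0.1 -2.5]
457 286 36 -180 -> [-0.07  0.35 10.35] turn 0.2
```

Call:
{"op": "send_rows", "data": {
  "motion": [
    {"offset": [-0.1,0.3,1.5],"turn": 0},
    {"offset": [-0.1,0.3,4.5],"turn": 0},
    {"offset": [-0.1,0.3,7.5],"turn": 0},
    {"offset": [-0.1,0.3,9.3],"turn": 0},
    {"offset": [-0.1,0.3,9.9],"turn": 0},
    {"offset": [-0.1,0.3,10.1],"turn": 0},
    {"offset": [-0.1,0.3,10.2],"turn": 0},
    {"offset": [-0.1,0.3,10.2],"turn": 0}
  ]
}}

```text
t: 17.35
eef_pos: [0.4578, 0.2867, 0.1977]
ee_rot: [3.14, 0.001, -3.137]
force: [-0.0, -0.2, -1.8]
width: 0.0446
```

Call:
{"op": "send_rows", "data": {
  "motion": [
    {"offset": [0,0,0.05],"turn": 0},
    {"offset": [0,0,0.1],"turn": 0},
    {"offset": [0,0,0.15],"turn": 0},
    {"offset": [0,0,0.15],"turn": 0}
  ]
}}

```text
t: 17.75
eef_pos: [0.4574, 0.2866, 0.1952]
ee_rot: [3.141, 0.0, -3.137]
force: [0.1, 0.6, -3.1]
width: 0.045
```

```bash
python3 p.py
```

```text
t 17.75 grasp pt [457.4 286.6  36.2] rpy [ 180.     0.  -179.7] w 45.0 F [ 0.1  0.6 -3.1]
```

Call:
{"op": "send_rows", "data": {
  "motion": [
    {"offset": [0,0,0.05],"turn": 0},
    {"offset": [0,0,0.08],"turn": 0},
    {"offset": [0,0,0.08],"turn": 0}
  ]
}}

```text
t: 18.05
eef_pos: [0.4575, 0.2866, 0.1951]
ee_rot: [3.141, 0.0, -3.136]
force: [-2.4, -1.2, 5.6]
width: 0.0449
```

```bash
python3 p.py
```

```text
t 18.05 grasp pt [457.5 286.6  36.1] rpy [ 180.     0.  -179.7] w 44.9 F [-2.4 -1.2  5.6]
```

Call:
{"op": "send_rows", "data": {
  "motion": [
    {"offset": [0,0,-0.05],"turn": 0},
    {"offset": [0,0,-0.05],"turn": 0},
    {"offset": [0,0,-0.05],"turn": 0},
    {"offset": [0,0,-1],"turn": 0},
    {"offset": [0,0,-4],"turn": 0},
    {"offset": [0,0,-8],"turn": 0},
    {"offset": [0,0,-10],"turn": 0},
    {"offset": [0,0,-10.4],"turn": 0}
  ],
  "hand": 0.45
}}

```text
t: 18.85
eef_pos: [0.4581, 0.2872, 0.302]
ee_rot: [3.137, 0.004, -3.136]
force: [0.1, 0.7, -0.3]
width: 0.0635
```

```bash
python3 p.py "675 -77 140 -180"
```

```text
t 18.85 grasp pt [458.1 287.2 143. ] rpy [ 179.8    0.2 -179.7] w 63.5 F [ 0.1  0.7 -0.3]
675 -77 140 -180 -> [-21.49 -36.53   0.3 ] turn 0.3
```

Call:
{"op": "send_rows", "data": {
  "motion": [
    {"offset": [-1,-1.7,0],"turn": 0},
    {"offset": [-3,-5,0],"turn": 0},
    {"offset": [-5.2,-8.8,0],"turn": 0},
    {"offset": [-7.5,-12.8,0],"turn": 0},
    {"offset": [-9.8,-16.8,0],"turn": 0},
    {"offset": [-12.2,-20.8,0],"turn": 0},
    {"offset": [-14.6,-24.8,0],"turn": 0},
    {"offset": [-16.9,-28.8,0],"turn": 0}
  ],
  "hand": 0.65
}}

```text
t: 19.65
eef_pos: [0.6285, -0.0024, 0.2979]
ee_rot: [-3.141, -0.001, -3.137]
force: [0.8, 0.6, 1.1]
width: 0.0724
```

Call:
{"op": "send_rows", "data": {
  "motion": [
    {"offset": [-2.2,-3.7,0],"turn": 0},
    {"offset": [-3.8,-6.4,0],"turn": 0},
    {"offset": [-4.4,-7.5,0],"turn": 0},
    {"offset": [-4.6,-7.8,0],"turn": 0},
    {"offset": [-4.6,-7.8,0],"turn": 0},
    {"offset": [-4.6,-7.8,0],"turn": 0}
  ]
}}

```text
t: 20.25
eef_pos: [0.6738, -0.0773, 0.2983]
ee_rot: [3.141, -0.0, -3.136]
force: [0.1, -0.3, -0.2]
width: 0.0721
```

```bash
python3 p.py "675 -77 32 -180"
```

```text
t 20.25 grasp pt [673.8 -77.3 139.3] rpy [ 180.    -0.  -179.7] w 72.1 F [ 0.1 -0.3 -0.2]
675 -77 32 -180 -> [-0.12  0.03 10.73] turn 0.3
```

Call:
{"op": "send_rows", "data": {
  "motion": [
    {"offset": [-0.1,0,2],"turn": 0},
    {"offset": [-0.1,0,4.8],"turn": 0},
    {"offset": [-0.1,0,7.6],"turn": 0},
    {"offset": [-0.1,0,9.6],"turn": 0},
    {"offset": [-0.1,0,10.5],"turn": 0},
    {"offset": [-0.1,0,10.8],"turn": 0},
    {"offset": [-0.1,0,10.8],"turn": 0}
  ]
}}

```text
t: 20.95
eef_pos: [0.6755, -0.0777, 0.191]
ee_rot: [-3.142, 0.001, -3.136]
force: [0.7, -0.2, 0.4]
width: 0.0723
```

Call:
{"op": "send_rows", "data": {
  "motion": [
    {"offset": [0,0,0],"turn": 0},
    {"offset": [0,0,0],"turn": 0},
    {"offset": [0,0,0],"turn": 0},
    {"offset": [0,0,0],"turn": 0},
    {"offset": [0,0,0],"turn": 0},
    {"offset": [0,0,0],"turn": 0}
  ],
  "hand": -1,
  "squeeze": 40
}}

```text
t: 21.55
eef_pos: [0.6755, -0.0783, 0.191]
ee_rot: [3.142, 0.001, -3.137]
force: [-1.9, 1.2, 4.6]
width: 0.0476
```

```bash
python3 p.py "613 286 150 -180"
```

```text
t 21.55 grasp pt [675.5 -78.3  32. ] rpy [ 1.800e+02  1.000e-01 -1.797e+02] w 47.6 F [-1.9  1.2  4.6]
613 286 150 -180 -> [  6.07  36.47 -11.8 ] turn 0.3
```

Call:
{"op": "send_rows", "data": {
  "motion": [
    {"offset": [0,0,-1],"turn": 0},
    {"offset": [0,0,-3.5],"turn": 0},
    {"offset": [0,0,-7],"turn": 0},
    {"offset": [0.3,1.5,-10],"turn": 0},
    {"offset": [0.8,4.5,-11.5],"turn": 0},
    {"offset": [1.4,8.5,-11.8],"turn": 0},
    {"offset": [2.1,12.7,-11.8],"turn": 0},
    {"offset": [2.8,17,-11.8],"turn": 0}
  ]
}}

```text
t: 22.35
eef_pos: [0.6457, 0.0925, 0.3088]
ee_rot: [3.141, -0.0, -3.138]
force: [1.5, -0.0, -1.5]
width: 0.0477
```

Call:
{"op": "send_rows", "data": {
  "motion": [
    {"offset": [0.7,4.2,0],"turn": 0},
    {"offset": [1.4,8.4,0],"turn": 0},
    {"offset": [2.1,12.5,0],"turn": 0},
    {"offset": [2.8,16,0],"turn": 0},
    {"offset": [3.2,18.3,0],"turn": 0},
    {"offset": [3.3,19.4,0],"turn": 0},
    {"offset": [3.3,19.4,0],"turn": 0},
    {"offset": [3.3,19.4,0],"turn": 0}
  ]
}}

```text
t: 23.15
eef_pos: [0.6124, 0.2847, 0.3081]
ee_rot: [-3.141, -0.001, -3.137]
force: [0.3, -0.7, -1.7]
width: 0.0472
```

```bash
python3 p.py "613 286 36 -180"
```

```text
t 23.15 grasp pt [612.4 284.7 149.1] rpy [-180.    -0.  -179.7] w 47.2 F [ 0.3 -0.7 -1.7]
613 286 36 -180 -> [-0.06  0.13 11.31] turn 0.3
```

Call:
{"op": "send_rows", "data": {
  "motion": [
    {"offset": [-0.1,0.1,2],"turn": 0},
    {"offset": [-0.1,0.1,5],"turn": 0},
    {"offset": [-0.1,0.1,8],"turn": 0},
    {"offset": [-0.1,0.1,10],"turn": 0},
    {"offset": [-0.1,0.1,10.8],"turn": 0},
    {"offset": [-0.1,0.1,11.1],"turn": 0},
    {"offset": [-0.1,0.1,11.2],"turn": 0},
    {"offset": [-0.1,0.1,11.2],"turn": 0}
  ]
}}

```text
t: 23.95
eef_pos: [0.614, 0.2863, 0.1976]
ee_rot: [3.141, 0.001, -3.137]
force: [-0.1, 0.2, -2.1]
width: 0.0475
```

Call:
{"op": "send_rows", "data": {
  "motion": [
    {"offset": [0,0,0.05],"turn": 0},
    {"offset": [0,0,0.1],"turn": 0},
    {"offset": [0,0,0.15],"turn": 0},
    {"offset": [0,0,0.15],"turn": 0}
  ]
}}

```text
t: 24.35
eef_pos: [0.6135, 0.2864, 0.1951]
ee_rot: [3.141, 0.0, -3.137]
force: [-0.3, 0.6, -1.4]
width: 0.0477
```

```bash
python3 p.py
```

```text
t 24.35 grasp pt [613.5 286.4  36.1] rpy [ 180.     0.  -179.7] w 47.7 F [-0.3  0.6 -1.4]
```

Call:
{"op": "send_rows", "data": {
  "motion": [
    {"offset": [0,0,0.05],"turn": 0},
    {"offset": [0,0,0.08],"turn": 0},
    {"offset": [0,0,0.08],"turn": 0}
  ]
}}

```text
t: 24.65
eef_pos: [0.6135, 0.2864, 0.195]
ee_rot: [3.141, 0.0, -3.136]
force: [-2.9, -0.6, 5.4]
width: 0.0471
```

```bash
python3 p.py
```

```text
t 24.65 grasp pt [613.5 286.4  36. ] rpy [ 180.     0.  -179.7] w 47.1 F [-2.9 -0.6  5.4]
```

Contact. Next I'll release, lift, and go to the flange.

Call:
{"op": "send_rows", "data": {
  "motion": [
    {"offset": [0,0,-0.05],"turn": 0},
    {"offset": [0,0,-0.05],"turn": 0},
    {"offset": [0,0,-0.05],"turn": 0},
    {"offset": [0,0,-1],"turn": 0},
    {"offset": [0,0,-4],"turn": 0},
    {"offset": [0,0,-8],"turn": 0},
    {"offset": [0,0,-10],"turn": 0},
    {"offset": [0,0,-10.4],"turn": 0}
  ],
  "hand": 0.5
}}

```text
t: 25.45
eef_pos: [0.6143, 0.2868, 0.3025]
ee_rot: [3.138, 0.005, -3.136]
force: [0.3, 0.0, -0.5]
width: 0.0654
```

```bash
python3 p.py "691.7 75.3 140 -180"
```

```text
t 25.45 grasp pt [614.3 286.8 143.5] rpy [ 179.8    0.3 -179.7] w 65.4 F [ 0.3  0.  -0.5]
691.7 75.3 140 -180 -> [ -7.63 -21.19   0.35] turn 0.3
```

Call:
{"op": "send_rows", "data": {
  "motion": [
    {"offset": [-0.7,-2,0],"turn": 0},
    {"offset": [-2.1,-6,0],"turn": 0},
    {"offset": [-3.6,-10,0],"turn": 0},
    {"offset": [-5,-14,0],"turn": 0},
    {"offset": [-6.3,-17.5,0],"turn": 0},
    {"offset": [-7.3,-20.3,0],"turn": 0},
    {"offset": [-7.6,-21.2,0],"turn": 0},
    {"offset": [-7.6,-21.2,0],"turn": 0}
  ],
  "hand": 0.3
}}

```text
t: 26.25
eef_pos: [0.6906, 0.0732, 0.2975]
ee_rot: [-3.141, -0.001, -3.139]
force: [-0.2, 0.6, -0.4]
width: 0.0573
```

Call:
{"op": "send_rows", "data": {
  "motion": [
    {"offset": [0,0,0],"turn": 0},
    {"offset": [0,0,0],"turn": 0}
  ]
}}

```text
t: 26.45
eef_pos: [0.6902, 0.0759, 0.298]
ee_rot: [3.141, -0.0, -3.136]
force: [-0.2, 0.2, 0.1]
width: 0.0566
```

```bash
python3 p.py "691.7 75.3 37 -180"
```

```text
t 26.45 grasp pt [690.2  75.9 139. ] rpy [ 180.    -0.  -179.7] w 56.6 F [-0.2  0.2  0.1]
691.7 75.3 37 -180 -> [-0.15 -0.06 10.2 ] turn 0.3
```

Call:
{"op": "send_rows", "data": {
  "motion": [
    {"offset": [-0.1,0,2],"turn": 0},
    {"offset": [-0.1,0,4.8],"turn": 0},
    {"offset": [-0.1,0,7.3],"turn": 0},
    {"offset": [-0.1,0,9.2],"turn": 0},
    {"offset": [-0.1,0,10],"turn": 0},
    {"offset": [-0.1,0,10.2],"turn": 0},
    {"offset": [-0.1,0,10.2],"turn": 0}
  ]
}}

```text
t: 27.15
eef_pos: [0.6918, 0.0754, 0.1967]
ee_rot: [3.142, 0.001, -3.136]
force: [-0.2, -0.5, -0.1]
width: 0.0573
```

Call:
{"op": "send_rows", "data": {
  "motion": [
    {"offset": [0,0,0],"turn": 0},
    {"offset": [0,0,0],"turn": 0},
    {"offset": [0,0,0],"turn": 0},
    {"offset": [0,0,0],"turn": 0},
    {"offset": [0,0,0],"turn": 0},
    {"offset": [0,0,0],"turn": 0}
  ],
  "hand": -1,
  "squeeze": 50
}}

```text
t: 27.75
eef_pos: [0.6918, 0.0749, 0.1969]
ee_rot: [3.141, 0.001, -3.137]
force: [-2.5, 1.9, 4.9]
width: 0.0347
```

```bash
python3 p.py "535.5 286 155 -180"
```

```text
t 27.75 grasp pt [691.8  74.9  37.9] rpy [ 1.800e+02  1.000e-01 -1.797e+02] w 34.7 F [-2.5  1.9  4.9]
535.5 286 155 -180 -> [ 15.52  21.19 -11.71] turn 0.3
```

Call:
{"op": "send_rows", "data": {
  "motion": [
    {"offset": [0,0,-1],"turn": 0},
    {"offset": [0,0,-3.5],"turn": 0},
    {"offset": [0,0,-7],"turn": 0},
    {"offset": [0.5,0.7,-10],"turn": 0},
    {"offset": [1.8,2.4,-11.5],"turn": 0},
    {"offset": [3.6,4.9,-11.7],"turn": 0},
    {"offset": [5.7,7.7,-11.7],"turn": 0},
    {"offset": [7.8,10.6,-11.7],"turn": 0}
  ]
}}

```text
t: 28.55
eef_pos: [0.6117, 0.1805, 0.3127]
ee_rot: [-3.141, -0.002, -3.138]
force: [0.6, 0.7, -5.7]
width: 0.0343
```

Call:
{"op": "send_rows", "data": {
  "motion": [
    {"offset": [2,2.8,0],"turn": 0},
    {"offset": [4,5.5,0],"turn": 0},
    {"offset": [5.8,8,0],"turn": 0},
    {"offset": [7.1,9.7,0],"turn": 0},
    {"offset": [7.7,10.5,0],"turn": 0},
    {"offset": [7.7,10.5,0],"turn": 0},
    {"offset": [7.7,10.5,0],"turn": 0},
    {"offset": [7.7,10.5,0],"turn": 0}
  ]
}}

```text
t: 29.35
eef_pos: [0.5359, 0.2841, 0.3128]
ee_rot: [-3.141, -0.0, -3.138]
force: [0.5, 0.1, -4.5]
width: 0.0344
```

```bash
python3 - <<'E'
from station import *
import cv2
f=grab_frame("scene");cv2.imwrite("pics/s2.png",f["frame"])
E
python3 p.py "535.5 286 41.9 -180"
```

```text
t 29.4 grasp pt [535.9 284.1 153.9] rpy [-180.    -0.  -179.8] w 34.3 F [-0.4  0.5 -3.8]
535.5 286 41.9 -180 -> [ 0.04  0.19 11.2 ] turn 0.2
```

View pics/s2.png

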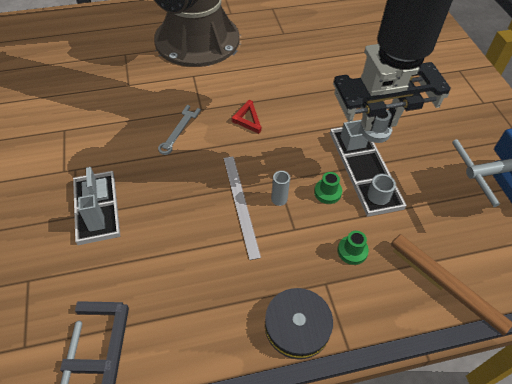

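All placed parts stand in their compartments: tall tube and bracket at (92,205), short square (355,135), pipe (381,188). The flange is held upright above the middle. I'll lower it.

Call:
{"op": "send_rows", "data": {
  "motion": [
    {"offset": [0,0.1,2],"turn": 0},
    {"offset": [0,0.1,5],"turn": 0},
    {"offset": [0,0.1,8],"turn": 0},
    {"offset": [0,0.1,10],"turn": 0},
    {"offset": [0,0.1,10.7],"turn": 0},
    {"offset": [0,0.1,11],"turn": 0},
    {"offset": [0,0.1,11.1],"turn": 0},
    {"offset": [0,0.1,11.1],"turn": 0}
  ]
}}

```text
t: 30.2
eef_pos: [0.536, 0.2862, 0.2032]
ee_rot: [3.14, 0.001, -3.137]
force: [-0.7, -0.1, -3.9]
width: 0.0348
```

Call:
{"op": "send_rows", "data": {
  "motion": [
    {"offset": [0,0,0.05],"turn": 0},
    {"offset": [0,0,0.1],"turn": 0},
    {"offset": [0,0,0.15],"turn": 0},
    {"offset": [0,0,0.15],"turn": 0}
  ]
}}

```text
t: 30.6
eef_pos: [0.5355, 0.286, 0.2009]
ee_rot: [3.141, 0.0, -3.137]
force: [0.1, -0.2, -2.4]
width: 0.0343
```

```bash
python3 p.py
```

```text
t 30.6 grasp pt [535.5 286.   41.9] rpy [ 180.     0.  -179.7] w 34.3 F [ 0.1 -0.2 -2.4]
```

Call:
{"op": "send_rows", "data": {
  "motion": [
    {"offset": [0,0,0.05],"turn": 0},
    {"offset": [0,0,0.1],"turn": 0},
    {"offset": [0,0,0.1],"turn": 0}
  ]
}}

```text
t: 30.9
eef_pos: [0.5355, 0.286, 0.2008]
ee_rot: [3.141, 0.001, -3.136]
force: [-4.7, -1.6, 7.2]
width: 0.034
```

```bash
python3 p.py
```

```text
t 30.9 grasp pt [535.5 286.   41.8] rpy [ 180.     0.  -179.7] w 34.0 F [-4.7 -1.6  7.2]
```

Contact. I'll release, lift and move clear for the last check.

Call:
{"op": "send_rows", "data": {
  "motion": [
    {"offset": [0,0,-0.05],"turn": 0},
    {"offset": [0,0,-0.05],"turn": 0},
    {"offset": [0,0,-0.05],"turn": 0},
    {"offset": [0,0,-1],"turn": 0},
    {"offset": [0,0,-4],"turn": 0},
    {"offset": [0,0,-8],"turn": 0},
    {"offset": [0,0,-12.5],"turn": 0},
    {"offset": [0,0,-17],"turn": 0}
  ],
  "hand": 0.2
}}

```text
t: 31.7
eef_pos: [0.5353, 0.2857, 0.372]
ee_rot: [-3.142, 0.0, -3.137]
force: [0.5, 0.2, -0.4]
width: 0.0529
```

Call:
{"op": "send_rows", "data": {
  "motion": [
    {"offset": [0.5,-3,-3],"turn": 0},
    {"offset": [1,-7,-4],"turn": 0},
    {"offset": [1,-11,-4],"turn": 0},
    {"offset": [1,-15,-4],"turn": 0},
    {"offset": [1,-19,-4],"turn": 0},
    {"offset": [1,-23,-4],"turn": 0},
    {"offset": [1,-26,-4],"turn": 0},
    {"offset": [1,-27,-4],"turn": 0}
  ]
}}

```text
t: 32.5
eef_pos: [0.5264, 0.0135, 0.4104]
ee_rot: [3.142, 0.001, -3.139]
force: [0.2, 0.1, 0.3]
width: 0.0523
```

```bash
python3 - <<'E'
from station import *
from h import *
f=grab_frame("top");cv2.imwrite("pics/t2.png",f["frame"])
W=cloud(f).reshape(-1,3);W=W[np.isfinite(W[:,0])]
for n,c in dict(sq_tall=(.553,-.290),tbr=(.475,-.290),sq_short=(.457,.286),flange=(.5355,.286),pipe_short=(.613,.286),pipe_tall=(.574,.081)).items():
    P=W[(np.hypot(*(W[:,:2]-c).T)<.036)&(W[:,2]>.025)&(W[:,2]<.1)]
    if len(P)<10: print(n,"hidden",len(P));continue
    zt=np.percentile(P[:,2],97);Q=P[P[:,2]>zt-.006];r=cv2.minAreaRect((Q[:,:2]*1000).astype(np.float32));print(n,round(zt,4),np.round(r[0],1),np.round(r[1],1),round(r[2],1))
E
python3 p.py
```

```text
sq_tall 0.0807 [ 555.4 -289.8] [30.5 31.4] 1.1
tbr 0.0582 [ 474.1 -289.6] [49.8 10.5] 1.9
sq_short 0.0523 [446.4 286.8] [25.4 47.1] 6.1
flange hidden 0
pipe_short hidden 0
pipe_tall hidden 0
t 32.55 grasp pt [526.5  13.5 251.3] rpy [-180.     0.  -179.8] w 52.3 F [-0.1 -0.6 -0.2]
```

View pics/t2.png

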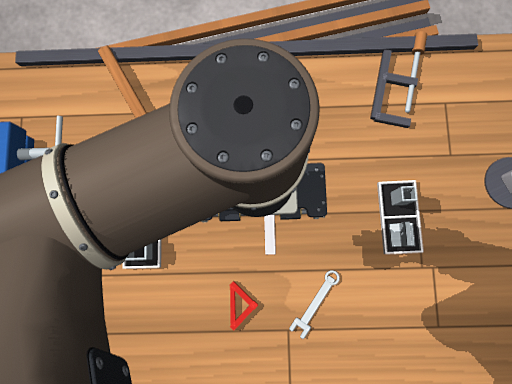

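The arm hides the left side from the top camera. The two-tray shows both parts standing at (400,195) and (401,235). For the other tray I'll use the scene camera.

Call:
{"op": "send_rows", "data": {
  "motion": [
    {"offset": [3,-4,0],"turn": 0},
    {"offset": [6,-9,0],"turn": 0},
    {"offset": [8,-14,0],"turn": 0},
    {"offset": [8,-18,0],"turn": 0},
    {"offset": [8,-20,0],"turn": 0},
    {"offset": [8,-20,0],"turn": 0},
    {"offset": [8,-20,0],"turn": 0}
  ]
}}

```text
t: 33.25
eef_pos: [0.4479, -0.1844, 0.4097]
ee_rot: [3.141, 0.0, -3.138]
force: [-0.4, 0.1, -0.4]
width: 0.0527
```

```bash
python3 - <<'E'
from station import *
from h import *
for cam in("scene","top"):
  f=grab_frame(cam);cv2.imwrite(f"pics/{cam}3.png",f["frame"]);print(cam)
  W=cloud(f).reshape(-1,3);W=W[np.isfinite(W[:,0])]
  for n,c in dict(sq_tall=(.553,-.290),tbr=(.475,-.290),sq_short=(.457,.286),flange=(.5355,.286),pipe_short=(.613,.286),pipe_tall=(.574,.081)).items():
    P=W[(np.hypot(*(W[:,:2]-c).T)<.036)&(W[:,2]>.025)&(W[:,2]<.1)]
    if len(P)<10: print(n,"hidden",len(P));continue
    zt=np.percentile(P[:,2],97);Q=P[P[:,2]>zt-.006];r=cv2.minAreaRect((Q[:,:2]*1000).astype(np.float32));print(n,round(zt,4),np.round(r[0],1),np.round(r[1],1),round(r[2],1))
E
python3 p.py
```

```text
scene
sq_tall 0.0772 [ 556.2 -290.9] [33.6 30.6] 0.3
tbr 0.0555 [ 475.2 -290.9] [55.3 10.2] 0.8
sq_short 0.0476 [458.5 285.6] [48.3 46.9] 0.3
flange 0.0538 [536.6 284.6] [34.6 35.2] 36.9
pipe_short 0.0481 [614.7 284.7] [46.  46.6] 84.8
pipe_tall 0.0736 [574.9  80.7] [31.6 32.4] 75.8
top
sq_tall hidden 0
tbr hidden 0
sq_short 0.0511 [456.6 287.4] [47.2 44.5] 88.8
flange 0.0572 [534.7 286.3] [34.5 34.3] 62.4
pipe_short 0.0511 [612.2 286.1] [45.6 46.6] 6.5
pipe_tall hidden 0
t 33.35 grasp pt [ 448.1 -183.7  250.7] rpy [ 180.     0.  -179.7] w 52.6 F [ 0.1 -0.6  0.2]
```

View pics/scene3.png

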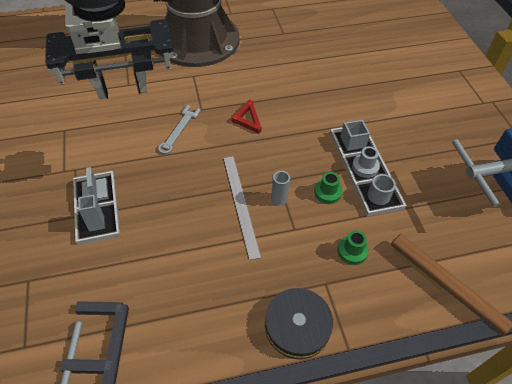

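Both kits are in place (two-tray at (95,205); three-tray at (355,135), (367,160) and (381,188)), and the tall pipe at (281,188) has not moved.

```bash
python3 -c "
from station import *
print(job_done())"
```

```text
the job is handed in; nothing more can be done
None
```

Both kits are made up, and I handed the job in at about 33 s of the 102 s allowed.

- **Two-compartment tray:** the tall square tube is in the far compartment and the T-bracket in the near one.
- **Three-compartment tray:** the short square tube is in the near compartment, the flange in the middle and the short pipe in the far one.
- **Method:** parts were placed in the order the task lists them. Each was lowered until the force reading showed contact with the tray floor, and only then released.

**Last checks:**
- **Placement:** in the last scene-camera picture all five parts stand upright, within about 3 mm of their compartment centres. Their tops are 4 to 6 mm higher than on the bench, which fits the 4 mm tray floor.
- **Tall pipe:** it reads within 1 mm of its first position.
- **Disagreements:** the two cameras differed by 2–5 mm in position and height throughout, slightly more than the stated calibration. The top camera could not see the tall pipe at the end because the arm hid it, so that check rests on the scene camera alone. It saw the two-tray parts one picture earlier, and there they agreed.
- **Slip:** at the first grasp the tool stopped about 4 mm off target, because I read its position before it had settled. The jaws centred the tube and the placing was not affected.

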